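# Third hand at the bearing-bracket fixture

### The job

Take the yellow gauge out of the rack, set it fully down into the pocket of the sprung stop on the fixture, blade first, and let go of it. Then slide the black bracket along the rails so that its nose presses the gauge against the stop, bring the pointer into the green zone without ever driving it into the red, and finish while still holding it there with a steady push, so that a colleague can tighten the screws. Leave the blue gauge and the other things on the bench alone.

Things in the scene. Friction and masses are not known exactly. Their poses are not given: they have to be found in the camera images.
- fixture: Fixture fixed to the bench: grey plate 300 x 150 x 12 mm; origin: centre of its underside; +x: pressing direction, to the stop and blue end block (x 114 to 148 mm, 60 high). Two steel rails along x, x -110 to 110 mm, 62 apart inside, 12 wide, tops 28 above the bench. Load scale at x 54 to 114, y 44 to 72 mm, 45 high, painted white, green, yellow, red towards +x.
- stop (a joint): Travel (m) of the aluminium sprung stop between the rails: 0 at rest, growing as it is pushed along the fixture's +x, at most 0.040. Spring 600 N/m, no preload (0.020 is 12 N). Its black pointer reaches out over the scale: white below 0.015, green 0.015 to 0.025, yellow to 0.033, red above.
- pocket (a point): Floor centre of the stop's pocket, 22 mm above the bench, axes as the fixture's; at rest at fixture x = 54 mm, y = 0; moves with the stop. Pocket open at the top: 10 mm (x) x 44 mm (y) x 38 mm deep. Rear (+x) wall 10 mm thick. Front lips 4 mm thick, front face 9 mm before this point, leave a window 30 mm wide, full height, for the bracket's nose.
- gauge_yellow: Gauge, loose, 0.12 kg, upright in a rack slot: steel blade 6 mm thick (x), 40 wide (y), 40 high, lowest 6 mm narrowed to 4 x 36; above it a yellow handle 12 mm thick (x), 30 wide (y), from 40 to 82 mm above the origin. Origin: centre of the blade's lower edge, z up. Either face may look to the bracket.
- gauge_blue: Another gauge of the same form with a blue handle and a blade 8 mm thick, in the other slot of the rack. Not wanted; leave it there. Origin as on the yellow one.
- rack: Wooden rack fixed to the bench, 64 mm (x) x 150 mm (y), 32 mm high, with two slots at y = +38 and -38 mm, each 10 mm (x) x 44 mm (y), 25 mm deep. A gauge stands in each (its x along the rack's x), its handle standing out. Origin at the centre of the underside.
- bracket: Loose black cast bracket, about 0.5 kg, on the fixture plate between the rails (2 mm play a side). Origin: centre of its underside, 12 mm above the bench; +x to its nose and the stop. Foot 70 (x) x 58 (y) x 14 mm; flat rear wall to push on, 48 wide, 46 high, rear face at x = -35 mm; rounded body 36 wide, 46 high; steel nose 22 wide, 16 to 36 mm above the origin, tip at x = 47 mm.
- ring: Black machined ring lying on the bench, 110 mm across, 34 mm high, bystander; origin at the centre of its underside.
- screwdriver: Screwdriver with an orange handle lying on the bench, about 200 mm long, bystander; origin at its middle.
- can: Green can 60 mm across, 120 mm high, standing on the bench, bystander; origin at the centre of its underside.
Things that resemble listed ones, but are neither listed nor needed, are in the scene too. Leave any orange or turquoise look-alike of the bracket alone.

How it is judged:
By the outcome, as a careful person would: the job done as asked, in the order asked, and still so for the second after the job is handed in, while the arm keeps its last pose, push and grip.
It also fails if it takes over 61 s, if anything falls off the work surface, if the arm or the gripper's body presses on something with over 40 N, if the wrist force passes 120 N, or if a joint passes its speed limit or range.

### The arm

A 6-joint arm with a two-finger parallel gripper is mounted at the origin on the work surface. World frame = base frame: x ahead of the robot, y to its left, z up, the work surface at z = 0. Lengths are in m, angles in rad, forces in N, time in s.
With the tool pointing down it reaches from about 0.3 to 0.875 m from the base axis. Payload 6.4 kg.
Tool frame: the origin (TCP) lies at the very end of the fingers, on their centre line; the grasp point (between the pads) lies 19 mm behind it; z points along the fingers, y is the line along which they close (so a half turn about z gives the same grasp; the last joint's range is limited). The gripper opens to 85 mm and grips with 20 to 120 N. Pads are 22 mm wide; open, the fingers measure 114 mm over their backs; the gripper's body (76 mm by 85 mm) begins 54 mm behind the grasp point. The pads swing forward as they close: fully open they stand 13 mm farther back than shut.
Start: joints at [-1.499, 0.181, 1.607, -0, 1.354, -0.206], TCP at [0.158, -0.553, 0.231] pointing down, gripper open.
Joint ranges: [-2.99, 2.99], [-0.89, 2.07], [0.3, 2.58], [-1.14, 4.28], [0, 2.63], [-3.12, 3.12]. Speed limits (rad/s): [2.57, 2.57, 3.01, 3.14, 3.14, 3.14].

### API

Orientations are given as a unit quaternion [x, y, z, w].
In Python, from rig import get_obs, get_image, finish_job, look_for, trace, landmark_of gives the robot as it stands.
- The arm moves only by the tool move_arm, never from a script. Its argument "plan" is a list of rows, each a list of 2 entries, a list of its own where there are three numbers: the shift along the world's x, y, z scaled (see below), then the turn, a rotation vector about the world's x, y, z scaled (see below). In form: [[[x, y, z], [wx, wy, wz]], ...]. A call has 1 to 20 rows; each row shifts and turns the commanded pose from where the row before left it; what a row does not reach is not made up. The controller multiplies each number of a shift by 1 m and each number of a turn by 1.5 rad. A row lasts 1/8 s, in which the tool goes at most 62.5 mm and 10.7 degrees, less where a joint would pass 70% of its speed; a pose out of reach is approached as far as the arm can. A call with a number of a shift or a turn outside -1 to 1 is refused whole. A call with a gripper value outside its range is refused whole. "fingers" is the closure, from -1 (fully open) to 1 (shut), set as the call begins (left out, the last holds). The fingers move at their own pace and stop on an object; "newtons" is the grip in N (left out, the last holds). Time passes only in rows, so rows that do not move let the fingers close. It gives the time, the measured TCP pose, the force, the opening and the grip force at its end, in the units of the state.
- get_obs(): the state, without advancing time (a new reading comes with each control period).
- get_image(name): name is "scene" or "top"; returns a dict with "color" (420x560x3 uint8, blue, green, red), "z_map" (420x560 float32, m along the optical axis (not along the pixel's ray), 0 where there is no reading), "vfov" (degrees; the focal length in pixels is half the picture's height over the tangent of half this angle, whatever the lens; pixels are square), "cx", "cy" (the principal point, pixels), "position" and "orientation" of the camera in the world. Camera axes: x right, y up, looking along -z (the intrinsics and any distortion apply to the point x, -y, -z); pixel columns grow to the right and rows downward; lengths in m; the calibration is good to about 2 mm. A picture is of the moment at which its call begins.
- finish_job(): hands the job in; it is judged then, once.
Trained networks look in the newest picture that a camera, given by its name, has taken for a name from the list of things; names that differ only in an ending like _2 or _b are one class to them, and where a whole thing is asked for, a point or a joint stands for the part that bears it (a point fixed in the world has none). Each returns a list of dicts, best first, with "conf" (0 to 1); they miss things now and then, are a little off and sometimes report something else, mostly with a low value. They report only what shows in the picture. A call takes as long as a camera call. They do not tell look-alikes from the thing itself.
- look_for(camera, name): "location" ([x, y, z] in m, in the coordinates of the camera as it stood for that picture, good to about 4 mm: the middle of the surface that is visible of it).
- trace(camera, name): "pixels" (420x560 bool, what is visible of it).
- landmark_of(camera, name): "location" ([x, y, z] in m, in the coordinates of the camera as it stood for that picture, good to about 4 mm: a listed point, or the origin of a listed thing).
The state is a dict: "t": time; "joint_positions": joint angles; "dq": joint speeds; "effort": joint torques, N m; "eef_pos": TCP position; "ee_rot": TCP orientation; "ft_force": force on the tool from outside, world axes, zero at the start; "moment": the same for the moment, N m; "opening": finger opening in m; "grip_force": force on a finger pad.
Only numpy, scipy, OpenCV 4.12 (cv2) and the standard library are available. Lean on these libraries where they do the work, as an engineer would, in place of code of your own. Each camera call takes 0.05 s, during which the arm holds its last target. There are 200 camera calls.

## Working session

There is one attempt and no reset: what is moved stays moved. The work goes in short steps, Python scripts to look and compute and a tool call to move; the robot and the scene stay as the last step left them, time stands still between calls to the robot, and variables do not carry over. Pictures are saved under pics/ and viewed, at most 10 in all, crops included, and the job is handed in when it is done.

Besides the shell and the picture viewer there is one more tool, called as name(argument=value, ...) on one line, values as JSON. move_arm: Moves the arm, as the interface text tells. Shifts and turns lie within -1 to 1; 1 stands for 1 m of shift or 1.5 rad of turn. Its arguments: {"type":"object","properties":{"plan":{"type":"array","items":{"type":"array"}},"fingers":{"type":"number"},"newtons":{"type":"number"}},"required":["plan"]}

```bash
mkdir -p pics; cat > h.py <<'E'
import numpy as np, cv2
from scipy.spatial.transform import Rotation as R
from rig import *
def cloud(im):
    z=im["z_map"]; f=210/np.tan(np.radians(im["vfov"])/2)
    v,u=np.mgrid[0:420,0:560]
    p=np.stack([(u-im["cx"])/f*z,-(v-im["cy"])/f*z,-z],-1)
    w=p@R.from_quat(im["orientation"]).as_matrix().T+np.array(im["position"])
    w[z==0]=np.nan
    return w
def tow(im,p): return R.from_quat(im["orientation"]).apply(p)+np.array(im["position"])
E
cat > a.py <<'E'
from h import *
ims={}
for c in("scene","top"):
    im=get_image(c); ims[c]=im
    cv2.imwrite(f"pics/{c}0.png",im["color"]); np.savez(f"{c}0.npz",w=cloud(im),c=im["color"])
    print(c,im["position"],im["orientation"],im["vfov"],im["cx"],im["cy"],[k for k in im])
    for n in("fixture","pocket","gauge_yellow","gauge_blue","rack","bracket","stop"):
        for d in landmark_of(c,n)[:3]: print(n,round(d["conf"],2),tow(im,d["location"]).round(3))
print(get_obs())
E
python3 a.py
```

```text
scene [ 0.97628093 -0.49429535  0.66593998] [0.38550237 0.14701673 0.32262971 0.85187093] 54.27798080010901 279.4911858015882 213.62210579213598 ['color', 'z_map', 'vfov', 'cx', 'cy', 'position', 'orientation']
fixture 0.92 [ 0.547  0.11  -0.001]
pocket 0.64 [0.602 0.092 0.023]
pocket 0.16 [ 0.421 -0.309  0.007]
gauge_yellow 0.82 [ 0.403 -0.236  0.006]
gauge_blue 0.75 [ 0.422 -0.31   0.006]
gauge_blue 0.57 [ 0.723 -0.231 -0.002]
bracket 0.85 [0.29  0.232 0.001]
bracket 0.81 [0.513 0.131 0.01 ]
bracket 0.64 [ 0.58   0.319 -0.001]Traceback (most recent call last):
  File "a.py", line 8, in <module>
    for d in landmark_of(c,n)[:3]: print(n,round(d["conf"],2),tow(im,d["location"]).round(3))
             ~~~~~~~~~~~^^^^^
ValueError: it knows: bracket, can, fixture, gauge_blue, gauge_yellow, pocket, rack, ring, screwdriver
```

```bash
sed -i 's/,"stop")/)/' a.py; python3 a.py | tail -15
```

```text
bracket 0.67 [0.512 0.128 0.009]
bracket 0.55 [ 0.287  0.23  -0.001]
top [0.39553797 0.04799381 1.19168938] [-0.03691606  0.02163337  0.7127544  -0.7001074 ] 52.52176585578581 275.27199473714114 203.12412248543598 ['color', 'z_map', 'vfov', 'cx', 'cy', 'position', 'orientation']
fixture 0.57 [ 0.547  0.107 -0.   ]
pocket 0.8 [0.597 0.091 0.023]
gauge_yellow 0.44 [ 0.403 -0.234  0.007]
gauge_blue 0.61 [ 0.42  -0.31   0.009]
rack 0.63 [ 0.413 -0.269 -0.001]
bracket 0.88 [0.51  0.132 0.012]
bracket 0.87 [ 0.287  0.234 -0.002]
bracket 0.66 [ 0.579  0.325 -0.003]
{'t': 1.05, 'joint_positions': array([-1.49928740e+00,  1.80842865e-01,  1.60700723e+00,  8.21584803e-06,
        1.35385100e+00, -2.06326006e-01]), 'dq': array([ 0.00110917,  0.00027966, -0.00012355,  0.00144494,  0.00120443,
       -0.00090499]), 'effort': array([-8.98753497e-04, -4.44855666e+01, -3.51687884e+01, -4.13468915e-04,
        7.35007834e-04,  1.51192995e-05]), 'eef_pos': array([ 0.15771205, -0.55293959,  0.23126083]), 'ee_rot': array([ 9.90366597e-01,  1.38470215e-01,  7.65467824e-06, -5.38278490e-05]), 'ft_force': array([-0.28331655, -0.23884436,  0.98570361]), 'moment': array([-0.00477989,  0.00525423, -0.05414267]), 'grip_force': 0.0, 'opening': 0.08550007975679891}
```

View pics/scene0.png

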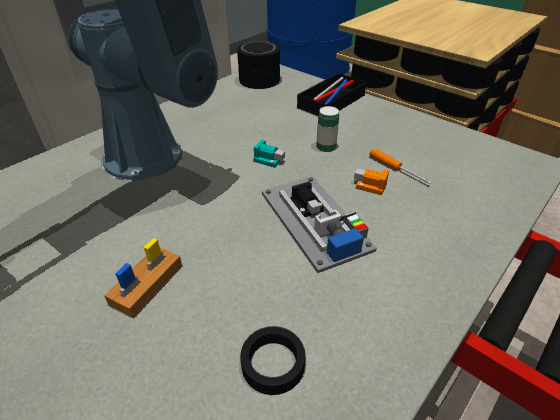

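```bash
ls pics
```

```text
scene0.png
top0.png
```

View pics/top0.png

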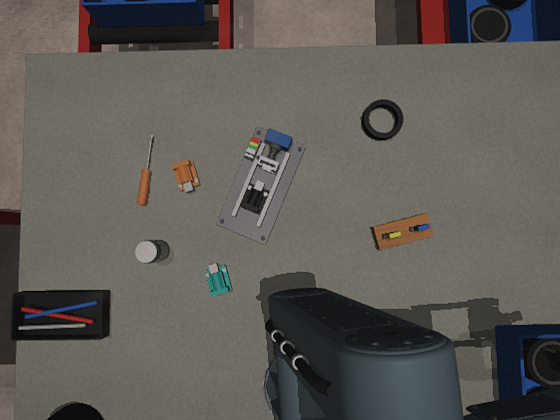

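```bash
cat > m.py <<'E'
from h import *
def rect(w,m):
    p=w[m][:,:2]; 
    (c,s,a)=cv2.minAreaRect((p*1000).astype(np.float32)); return np.round(c,1),np.round(s,1),round(a,1),len(p)
for c in("scene","top"):
    d=np.load(c+"0.npz"); w=d["w"]; hsv=cv2.cvtColor(d["c"],cv2.COLOR_BGR2HSV); H,S,V=hsv[...,0].astype(int),hsv[...,1],hsv[...,2]
    x,y,z=w[...,0],w[...,1],w[...,2]
    near=lambda a,b,r: np.hypot(x-a,y-b)<r
    print(c,"bench z",np.nanmedian(z[near(.5,-.1,.06)]))
    print("plate",rect(w,near(.547,.108,.19)&(z>.007)&(z<.018)))
    print("rails",rect(w,near(.53,.115,.11)&(abs(z-.028)<.003)))
    m=near(.41,-.27,.12)&(abs(z-.032)<.004);print("rack",rect(w,m))
    for n,lo,hi in(("yel",20,35),("blu",100,125)):
        m=near(.41,-.27,.12)&(H>=lo)&(H<=hi)&(S>120)&(z>.045)
        print(n,rect(w,m),np.nanpercentile(z[m],[5,95]).round(3))
        m&=z>np.nanpercentile(z[m],95)-.004; print(" top",rect(w,m), np.median(w[m],0).round(4))
    m=near(.547,.108,.19)&(H>=100)&(H<=125)&(S>120)&(abs(z-.06)<.005); print("block top",rect(w,m))
    m=near(.60,.091,.06)&(z>.052)&(z<.068)&(S<80)&(V>90); print("stop top",rect(w,m),np.median(z[m]))
    m=near(.51,.13,.08)&(z>.053)&(z<.064)&(V<80); print("brk top",rect(w,m))
E
python3 m.py; python3 - <<'E'
import cv2
i=cv2.imread('pics/top0.png');a=cv2.resize(i[110:250,205:315],None,fx=4,fy=4,interpolation=2)
cv2.imwrite('pics/c1.png',a)
E
```

```text
scene bench z -0.0006004237713198579
plate (array([571.7, 159.7]), array([257.5, 302.2]), 66.6, 2576)
rails (array([539.7, 116.2]), array([ 89.1, 194.4]), 66.7, 587)
rack (array([ 414. , -273.5]), array([ 66.7, 151.4]), 13.7, 1455)
yel (array([ 405.5, -237.7]), array([14.1, 30.5]), 12.7, 274) [0.05  0.089]
 top (array([ 405. , -237.3]), array([13.2, 29.4]), 13.5, 77) [ 0.4062 -0.2369  0.0879]
blu (array([ 424.3, -311. ]), array([14., 30.]), 13.9, 305) [0.051 0.089]
 top (array([ 423.4, -311.1]), array([12.7, 29.5]), 16.0, 86) [ 0.4249 -0.311   0.0881]
block top (array([671.6,  58.8]), array([70.3, 35.3]), 66.4, 394)
stop top (array([622.8,  82.8]), array([58.7, 67. ]), 69.0, 144) 0.05886064887266096
brk top (array([504.4, 128. ]), array([48.9, 58.1]), 58.6, 184)
top bench z 1.3794396640731676e-05
plate (array([555.5, 120.1]), array([336.1, 325.8]), 26.6, 3444)
rails (array([540.3, 126.3]), array([109.3, 198.1]), 67.3, 671)
rack (array([ 408.9, -272.3]), array([ 64.1, 152. ]), 14.0, 1078)
yel (array([ 400.4, -234.3]), array([11. , 29.4]), 13.2, 69) [0.058 0.093]
 top (array([ 400. , -234.6]), array([ 9.9, 29. ]), 13.2, 32) [ 0.4007 -0.2347  0.0902]
blu (array([ 419.1, -307.6]), array([ 9.9, 29.1]), 15.7, 62) [0.057 0.092]
 top (array([ 418.9, -307.7]), array([ 9.1, 25.4]), 14.3, 30) [ 0.4187 -0.3084  0.0891]
block top (array([665.3,  60.9]), array([69.2, 32.8]), 66.5, 289)
stop top (array([605.6,  86.7]), array([53.1, 38.4]), 67.3, 99) 0.06048529193024299
brk top (array([500.9, 132.2]), array([48. , 56.9]), 66.3, 223)
```

View pics/c1.png

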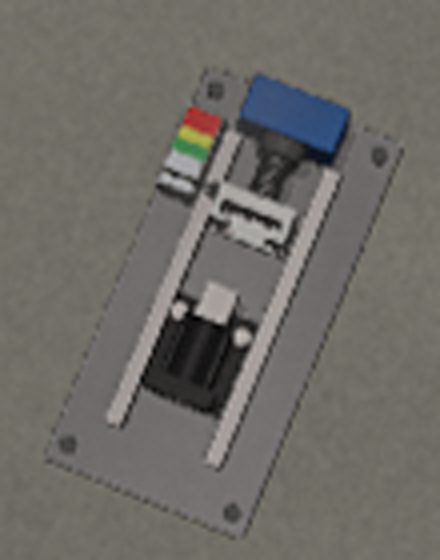

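move_arm(plan=[[[0.0245, 0.0317, -0.004], [0, 0, 0.1025]], [[0.0245, 0.0317, -0.004], [0, 0, 0.1025]], [[0.0245, 0.0317, -0.004], [0, 0, 0.1025]], [[0.0245, 0.0317, -0.004], [0, 0, 0.1025]], [[0.0245, 0.0317, -0.004], [0, 0, 0.1025]], [[0.0245, 0.0317, -0.01], [0, 0, 0.1025]], [[0.0245, 0.0317, -0.01], [0, 0, 0.1025]], [[0.0245, 0.0317, -0.01], [0, 0, 0.1025]], [[0.0245, 0.0317, -0.01], [0, 0, 0.1025]], [[0.0245, 0.0317, -0.02], [0, 0, 0.1025]], [[0, 0, 0], [0, 0, 0]], [[0, 0, 0], [0, 0, 0]]], fingers=-1, newtons=40)

```text
t: 2.55
eef_pos: [0.4028, -0.2363, 0.1516]
ee_rot: [0.616, 0.788, -0.0, 0.0]
ft_force: [-0.4, -0.3, -1.0]
opening: 0.0854
grip_force: 0.0
```

move_arm(plan=[[[0, 0, -0.02], [0, 0, 0]], [[0, 0, -0.025], [0, 0, 0]], [[0, 0, -0.025], [0, 0, 0]], [[0, 0, -0.02], [0, 0, 0]], [[0, 0, -0.0106], [0, 0, 0]], [[0, 0, 0], [0, 0, 0]], [[0, 0, 0], [0, 0, 0]]])

```text
t: 3.42
eef_pos: [0.4032, -0.2368, 0.0516]
ee_rot: [0.616, 0.788, -0.0, 0.001]
ft_force: [-0.2, 0.0, -0.7]
opening: 0.0852
grip_force: 0.0
```

move_arm(plan=[[[0, 0, 0], [0, 0, 0]], [[0, 0, 0], [0, 0, 0]], [[0, 0, 0], [0, 0, 0]], [[0, 0, 0], [0, 0, 0]], [[0, 0, 0], [0, 0, 0]], [[0, 0, 0], [0, 0, 0]], [[0, 0, 0], [0, 0, 0]], [[0, 0, 0], [0, 0, 0]]], fingers=1, newtons=40)

```text
t: 4.42
eef_pos: [0.4028, -0.236, 0.0508]
ee_rot: [0.616, 0.788, 0.0, 0.0]
ft_force: [-0.6, 1.8, 4.1]
opening: 0.0117
grip_force: 41.0
```

move_arm(plan=[[[0, 0, 0.015], [0, 0, 0]], [[0, 0, 0.025], [0, 0, 0]], [[0, 0, 0.025], [0, 0, 0]], [[0, 0, 0.025], [0, 0, 0]], [[0.0243, 0.0408, 0.0], [0, 0, -0.0545]], [[0.0243, 0.0408, 0.0], [0, 0, -0.0545]], [[0.0243, 0.0408, 0.0], [0, 0, -0.0545]], [[0.0243, 0.0408, 0.0], [0, 0, -0.0545]], [[0.0243, 0.0408, 0.0], [0, 0, -0.0545]], [[0.0243, 0.0408, 0.0], [0, 0, -0.0545]], [[0.0243, 0.0408, 0.0], [0, 0, -0.0545]], [[0.0243, 0.0408, 0.0], [0, 0, -0.0545]], [[0, 0, 0], [0, 0, 0]], [[0, 0, 0], [0, 0, 0]], [[0, 0, 0], [0, 0, 0]]])

```text
t: 6.3
eef_pos: [0.5967, 0.0895, 0.1408]
ee_rot: [0.836, 0.548, -0.0, -0.0]
ft_force: [-0.1, 0.1, -1.5]
opening: 0.0115
grip_force: 40.4
```

```bash
cat > b.py <<'E'
from h import *
o=get_obs(); print(o["eef_pos"].round(4),o["ee_rot"].round(4),o["ft_force"].round(1),o["opening"])
im=get_image("scene"); w=cloud(im); cv2.imwrite("pics/scene1.png",im["color"]); np.savez("scene1.npz",w=w,c=im["color"])
for n in("pocket","gauge_yellow"):
    for d in landmark_of("scene",n)[:2]: print(n,round(d["conf"],2),tow(im,d["location"]).round(4))
hsv=cv2.cvtColor(im["color"],cv2.COLOR_BGR2HSV); H,S,V=[hsv[...,i].astype(int) for i in range(3)]
m=(H>=20)&(H<=35)&(S>120)&(abs(w[...,0]-.6)<.06)&(abs(w[...,1]-.09)<.06)&(w[...,2]>.08)
print(m.sum(),np.nanmedian(w[m],0).round(4),np.nanpercentile(w[m],[2,98],0).round(4)); v,u=np.nonzero(m);print(u.min(),u.max(),v.min(),v.max())
u,v=int(u.mean()),int(v.mean())
cv2.imwrite("pics/c2.png",cv2.resize(im["color"][v-75:v+75,u-100:u+100],None,fx=4,fy=4,interpolation=2)); print(u,v)
E
python3 b.py
```

```text
[0.5967 0.0895 0.1408] [ 8.363e-01  5.482e-01 -2.000e-04 -0.000e+00] [-0.1  0.1 -1.5] 0.011459949006190287
pocket 0.62 [0.5996 0.0926 0.0248]
gauge_yellow 0.87 [0.5992 0.0912 0.099 ]
82 [0.5963 0.0755 0.1614] [[0.5888 0.0725 0.1386]
 [0.6026 0.0822 0.1854]]
323 328 171 190
325 180
```

View pics/c2.png

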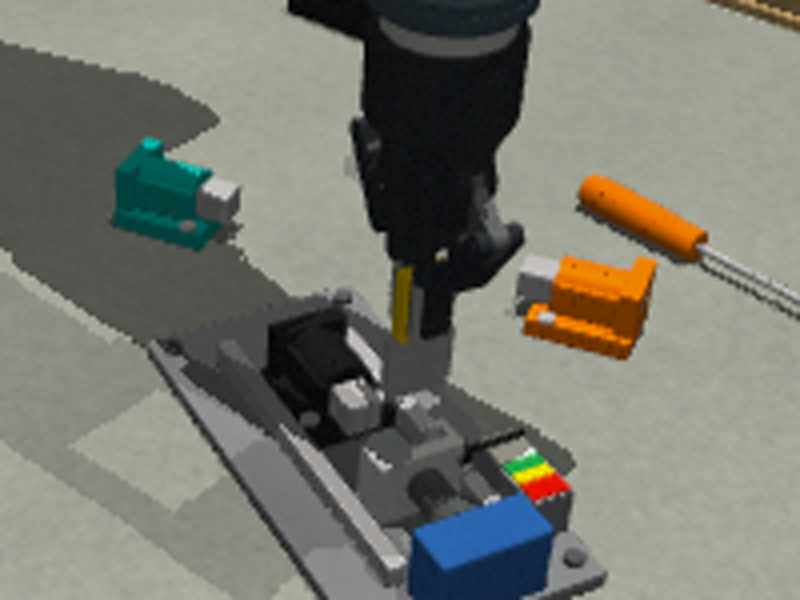

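```bash
cat > c.py <<'E'
from h import *
a=np.radians(-23.5); U=np.array([np.cos(a),np.sin(a)]); V=np.array([-U[1],U[0]]); O=np.array([.5967,.0895])
def st(n,u,v,z,m):
    if m.sum()<5: print(n,m.sum()); return
    q=lambda t:(np.nanpercentile(t[m],[1,10,50,90,99])*1000).round(1)
    print(n,m.sum(),"u",q(u),"v",q(v),"z",(np.nanmedian(z[m])*1000).round(1))
for f in("scene1","scene0","top0"):
    d=np.load(f+".npz"); w=d["w"]; xy=w[...,:2]-O; u=xy@U; v=xy@V; z=w[...,2]
    hsv=cv2.cvtColor(d["c"],cv2.COLOR_BGR2HSV); H,S,Vv=[hsv[...,i].astype(int) for i in range(3)]
    print(f); near=(abs(u+.05)<.17)&(abs(v)<.1)
    blue=(H>100)&(H<125)&(S>120)
    st("blade",u,v,z,near&(z>.1)&(z<.134)&(abs(u)<.02)&(abs(v)<.03)&(S<60))
    m=near&blue&(abs(z-.06)<.003); st("blktop",u,v,z,m)
    if m.sum()>9: print("  rect",cv2.minAreaRect((np.c_[u[m],v[m]]*1000).astype(np.float32)))
    st("stop wall",u,v,z,(abs(u-.01)<.012)&(abs(v)<.03)&(abs(z-.06)<.003)&(S<60))
    st("stop top all",u,v,z,(abs(u)<.03)&(abs(v)<.03)&(abs(z-.06)<.003))
    m=(abs(u+.05)<.05)&(abs(z-.028)<.0025)&(S<60)&(Vv>110)
    for s in(1,-1): st("rail%d"%s,u,v,z,m&(v*s>.025)&(v*s<.05))
    for s in(1,-1): st("plate%d"%s,u,v,z,(abs(u+.05)<.1)&(abs(z-.012)<.002)&(v*s>.05)&(v*s<.09))
E
python3 c.py
```

```text
scene1
blade 198 u [0.8 4.  5.3 6.8 8.1] v [-19.9 -18.6  -2.6  16.6  20.9] z 117.0
blktop 363 u [63.8 68.  81.  93.8 97. ] v [-32.3 -27.8   0.2  28.4  34.9] z 59.3
  rect ((80.42781829833984, 1.6660423278808594), (69.18196105957031, 34.58647155761719), 88.26699829101562)
stop wall 107 u [-1.4  3.7 12.2 17.4 19.4] v [-26.  -21.5   1.9  24.8  27.7] z 59.2
stop top all 125 u [-6.5 -3.5 11.1 17.4 19.3] v [-25.9 -22.    1.9  24.8  27.6] z 59.2
rail1 25 u [-99.3 -98.3 -64.6 -54.5 -52.1] v [25.9 30.1 36.2 40.7 43.2] z 27.8
rail-1 84 u [-68.9 -54.4 -28.1  -4.9  -0.9] v [-41.6 -40.6 -36.4 -31.8 -30.3] z 27.3
plate1 124 u [-149.8 -143.   -64.2  -34.7  -27.1] v [54.9 57.6 65.7 72.9 75.1] z 11.3
plate-1 507 u [-146.3 -127.8  -42.5   33.2   48.9] v [-74.  -71.4 -62.1 -52.6 -50.5] z 11.6
scene0
blade 0
blktop 366 u [64.1 67.7 81.6 94.6 97.1] v [-33.1 -27.    0.5  28.   35.2] z 59.3
  rect ((80.4871826171875, 1.7277679443359375), (70.40863800048828, 34.67757797241211), 89.10669708251953)
stop wall 100 u [-0.2  4.1 12.5 17.7 18.6] v [-25.3 -22.6   0.7  24.7  27.7] z 59.2
stop top all 119 u [-6.6 -3.
[... 419 characters left out ...]
op 248 u [59.8 62.5 75.  87.5 90.3] v [-32.9 -26.8  -1.   27.   35.3] z 60.1
  rect ((74.38187408447266, 1.1579971313476562), (69.2283706665039, 32.57632827758789), 89.9850845336914)
stop wall 71 u [-0.2  2.9  7.6 12.3 13.5] v [-25.6 -20.7   3.7  24.4  27.5] z 60.1
stop top all 89 u [-10.5  -8.    6.1  11.8  13.4] v [-25.7 -23.3   4.   25.   27.4] z 60.1
rail1 113 u [-97.7 -88.1 -50.9  -9.6  -1.1] v [26.2 33.4 37.7 42.3 43.4] z 28.0
rail-1 105 u [-99.3 -91.6 -52.7 -14.3  -3.7] v [-40.8 -40.2 -35.8 -31.3 -26.8] z 28.0
plate1 295 u [-148.  -134.6  -72.4  -17.9   -2.7] v [50.3 52.2 62.2 72.  75.2] z 12.0
plate-1 397 u [-147.4 -132.1  -51.5   29.1   48. ] v [-73.8 -71.7 -61.8 -52.3 -50.2] z 12.1
```

move_arm(plan=[[[0.0011, 0, -0.01], [0, 0, 0]], [[0, 0, -0.015], [0, 0, 0]], [[0, 0, -0.008], [0, 0, 0]], [[0, 0, -0.004], [0, 0, 0]], [[0, 0, -0.004], [0, 0, 0]], [[0, 0, -0.004], [0, 0, 0]], [[0, 0, 0], [0, 0, 0]]])

```text
t: 7.32
eef_pos: [0.5981, 0.0904, 0.0955]
ee_rot: [0.836, 0.549, -0.0, -0.0]
ft_force: [0.1, 0.1, -0.5]
opening: 0.0116
grip_force: 40.4
```

move_arm(plan=[[[0, 0, -0.006], [0, 0, 0]], [[0, 0, -0.006], [0, 0, 0]], [[0, 0, -0.006], [0, 0, 0]], [[0, 0, -0.005], [0, 0, 0]], [[0, 0, -0.003], [0, 0, 0]], [[0, 0, 0], [0, 0, 0]]])

```text
t: 8.07
eef_pos: [0.598, 0.0904, 0.0694]
ee_rot: [0.836, 0.549, -0.0, -0.0]
ft_force: [-0.0, -0.2, -1.5]
opening: 0.0111
grip_force: 40.4
```

move_arm(plan=[[[0, 0, -0.0015], [0, 0, 0]], [[0, 0, -0.001], [0, 0, 0]], [[0, 0, -0.001], [0, 0, 0]], [[0, 0, 0], [0, 0, 0]]])

```text
t: 8.57
eef_pos: [0.5981, 0.0904, 0.0661]
ee_rot: [0.836, 0.549, -0.0, -0.0]
ft_force: [-0.2, 0.7, -1.4]
opening: 0.0118
grip_force: 40.4
```

move_arm(plan=[[[0, 0, -0.001], [0, 0, 0]], [[0, 0, -0.0007], [0, 0, 0]], [[0, 0, 0], [0, 0, 0]], [[0, 0, 0], [0, 0, 0]]])

```text
t: 9.07
eef_pos: [0.5992, 0.0901, 0.0658]
ee_rot: [0.836, 0.549, 0.001, 0.001]
ft_force: [-1.1, -1.1, 5.9]
opening: 0.0115
grip_force: 41.4
```

move_arm(plan=[[[0, 0, 0], [0, 0, 0]], [[0, 0, 0], [0, 0, 0]], [[0, 0, 0], [0, 0, 0]], [[0, 0, 0], [0, 0, 0]]], fingers=0)

```text
t: 9.57
eef_pos: [0.5981, 0.0904, 0.0643]
ee_rot: [0.836, 0.549, -0.0, -0.0]
ft_force: [0.5, 0.2, 0.7]
opening: 0.0427
grip_force: 0.0
```

move_arm(plan=[[[0, 0, 0.02], [0, 0, 0]], [[0, 0, 0.03], [0, 0, 0]], [[0, 0, 0.03], [0, 0, 0]], [[0, 0, 0], [0, 0, 0]]])

```text
t: 10.07
eef_pos: [0.6008, 0.0904, 0.149]
ee_rot: [0.836, 0.549, 0.003, 0.002]
ft_force: [1.2, 0.5, 1.0]
opening: 0.0425
grip_force: 0.0
```

move_arm(plan=[[[-0.0174, 0.0076, 0], [0, 0, 0.1164]], [[-0.0174, 0.0076, 0], [0, 0, 0.1164]], [[-0.0174, 0.0076, 0], [0, 0, 0.1164]], [[-0.0174, 0.0076, 0], [0, 0, 0.1164]], [[-0.0174, 0.0076, 0], [0, 0, 0.1164]], [[-0.0174, 0.0076, 0], [0, 0, 0.1164]], [[-0.0174, 0.0076, 0], [0, 0, 0.1164]], [[-0.0174, 0.0076, 0], [0, 0, 0.1164]], [[-0.0174, 0.0076, 0], [0, 0, 0.1164]], [[0, 0, 0], [0, 0, 0]], [[0, 0, 0], [0, 0, 0]]], fingers=1)

```text
t: 11.45
eef_pos: [0.4422, 0.1586, 0.1446]
ee_rot: [0.205, 0.979, 0.0, 0.0]
ft_force: [0.3, 0.2, 0.0]
opening: -0.0
grip_force: 0.0
```

```bash
cat > d.py <<'E'
from h import *
import sys
n=sys.argv[1]
a=np.radians(-23.5); U=np.array([np.cos(a),np.sin(a)]); V=np.array([-U[1],U[0]]); O=np.array([.5978,.0900])
o=get_obs(); print(o["eef_pos"].round(4),((o["eef_pos"][:2]-O)@np.c_[U,V]).round(4),o["ee_rot"].round(4),o["ft_force"].round(1))
im=get_image("scene"); w=cloud(im); c=im["color"]
for k in("pocket","gauge_yellow","bracket"):
    for d in landmark_of("scene",k)[:3]:
        p=tow(im,d["location"]); print(k,round(d["conf"],2),((p[:2]-O)@np.c_[U,V]*1000-[2.3,0]).round(1),p[2].round(4))
hsv=cv2.cvtColor(c,cv2.COLOR_BGR2HSV); H,S,Vv=[hsv[...,i].astype(int) for i in range(3)]
xy=w[...,:2]-O; u=xy@U-.0023; v=xy@V; z=w[...,2]
def st(n,m): print(n,m.sum(),(np.nanpercentile(np.c_[u[m],v[m],z[m]],[2,50,98],0)*1000).round(1).tolist() if m.any() else "")
st("handle",(H>=20)&(H<=35)&(S>120)&(abs(u)<.06)&(abs(v)<.025)&(z>.05))
st("brk top",(abs(z-.058)<.003)&(Vv<80)&(u<-.02)&(u>-.16)&(abs(v)<.03))
st("nose",(abs(z-.048)<.003)&(Vv>90)&(S<60)&(u<0)&(u>-.14)&(abs(v)<.013))
st("stop wall",(abs(z-.06)<.003)&(S<60)&(u>.0)&(u<.06)&(abs(v)<.03))
cv2.imwrite(f"pics/{n}.png",cv2.resize(c[155:285,230:400],None,fx=4,fy=4,interpolation=2))
E
python3 d.py e1
```

```text
[0.4422 0.1586 0.1446] [-0.1701  0.0009] [2.047e-01 9.788e-01 0.000e+00 4.000e-04] [0.3 0.2 0. ]
pocket 0.76 [2.7 6.1] 0.027
pocket 0.23 [  -1.2 -439. ] 0.0079
gauge_yellow 0.69 [2.9 2.2] 0.0207
bracket 0.88 [-345.     8.4] -0.0003
bracket 0.64 [-106.5  202.1] 0.001
bracket 0.63 [-96.5   2.7] 0.0092
handle 242 [[-10.3, -14.0, 62.2], [0.3, -1.6, 87.9], [3.6, 14.7, 104.1]]
brk top 147 [[-132.0, -21.4, 55.1], [-117.2, -0.5, 56.9], [-74.5, 23.2, 59.3]]
nose 66 [[-73.9, -10.3, 45.5], [-62.0, 0.2, 47.6], [-49.7, 11.4, 49.3]]
stop wall 121 [[0.7, -26.4, 57.1], [10.3, -1.0, 59.3], [57.3, 26.0, 62.0]]
```

View pics/e1.png

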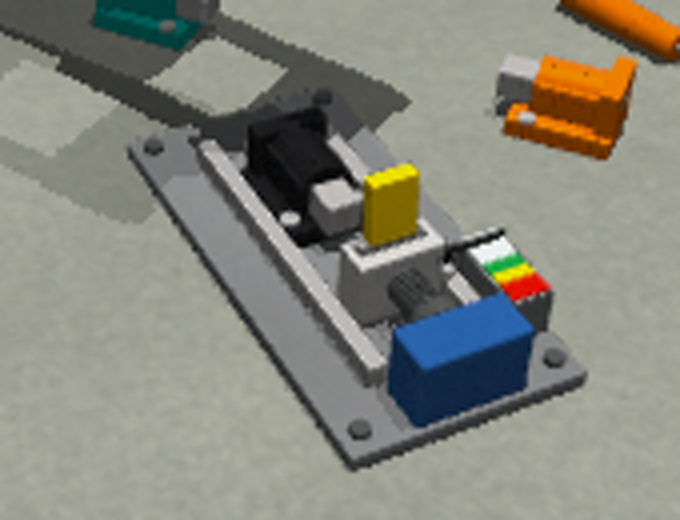

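move_arm(plan=[[[0, 0, -0.02], [0, 0, 0]], [[0, 0, -0.03], [0, 0, 0]], [[0, 0, -0.03], [0, 0, 0]], [[0, 0, -0.02], [0, 0, 0]], [[0, 0, -0.012], [0, 0, 0]], [[0.0092, -0.004, 0], [0, 0, 0]], [[0.0092, -0.004, 0], [0, 0, 0]], [[0.0046, -0.002, 0], [0, 0, 0]], [[0, 0, 0], [0, 0, 0]], [[0, 0, 0], [0, 0, 0]]])

```text
t: 12.9
eef_pos: [0.4646, 0.1488, 0.0327]
ee_rot: [0.203, 0.979, 0.0, 0.0]
ft_force: [-0.1, 0.1, -0.9]
opening: -0.0003
grip_force: 0.0
```

move_arm(plan=[[[0.0037, -0.0016, 0], [0, 0, 0]], [[0.0037, -0.0016, 0], [0, 0, 0]], [[0.0037, -0.0016, 0], [0, 0, 0]], [[0.0037, -0.0016, 0], [0, 0, 0]], [[0.0037, -0.0016, 0], [0, 0, 0]], [[0.0037, -0.0016, 0], [0, 0, 0]], [[0.0037, -0.0016, 0], [0, 0, 0]], [[0.0037, -0.0016, 0], [0, 0, 0]], [[0.0037, -0.0016, 0], [0, 0, 0]]])

```text
t: 14.02
eef_pos: [0.4982, 0.1343, 0.0324]
ee_rot: [0.203, 0.979, -0.0, 0.0]
ft_force: [-1.3, 0.4, -1.1]
opening: 0.0003
grip_force: 0.9
```

move_arm(plan=[[[0.0037, -0.0016, 0], [0, 0, 0]], [[0.0037, -0.0016, 0], [0, 0, 0]], [[0.0028, -0.0012, 0], [0, 0, 0]], [[0.0018, -0.0008, 0], [0, 0, 0]], [[0, 0, 0], [0, 0, 0]]])

```text
t: 14.65
eef_pos: [0.5103, 0.1291, 0.0326]
ee_rot: [0.203, 0.979, 0.0, 0.0]
ft_force: [-0.8, 0.1, -0.6]
opening: -0.0002
grip_force: 0.3
```

move_arm(plan=[[[0.0018, -0.0008, 0], [0, 0, 0]], [[0.0018, -0.0008, 0], [0, 0, 0]], [[0.0018, -0.0008, 0], [0, 0, 0]], [[0.0018, -0.0008, 0], [0, 0, 0]], [[0, 0, 0], [0, 0, 0]]])

```text
t: 15.28
eef_pos: [0.5152, 0.1269, 0.0325]
ee_rot: [0.203, 0.979, 0.0, -0.002]
ft_force: [-8.9, 4.2, 7.8]
opening: 0.0001
grip_force: 5.0
```

```bash
python3 d.py e2
```

```text
[0.5152 0.1269 0.0325] [-0.0904  0.0009] [ 2.029e-01  9.792e-01  1.000e-04 -2.000e-03] [-8.9  4.2  7.8]
pocket 0.95 [6.9 1.8] 0.0266
pocket 0.46 [-42.5   2.8] 0.0127
pocket 0.34 [ -24.2 -409.4] -0.0007
gauge_yellow 0.83 [8.3 5.1] 0.0211
bracket 0.78 [-341.6    8. ] 0.0001
bracket 0.68 [-44.3   2. ] 0.0102
bracket 0.58 [-115.9  200.4] -0.0021
handle 238 [[0.9, -14.1, 61.2], [11.3, -1.2, 86.7], [14.1, 14.7, 104.0]]
brk top 184 [[-87.9, -22.1, 55.1], [-65.9, -1.0, 57.1], [-24.6, 22.6, 59.8]]
nose 10 [[-19.8, -9.8, 46.5], [-16.7, -5.3, 48.1], [-11.1, -1.0, 49.9]]
stop wall 115 [[2.7, -26.2, 57.2], [14.6, -1.7, 59.1], [54.3, 26.9, 62.2]]
```

View pics/e2.png

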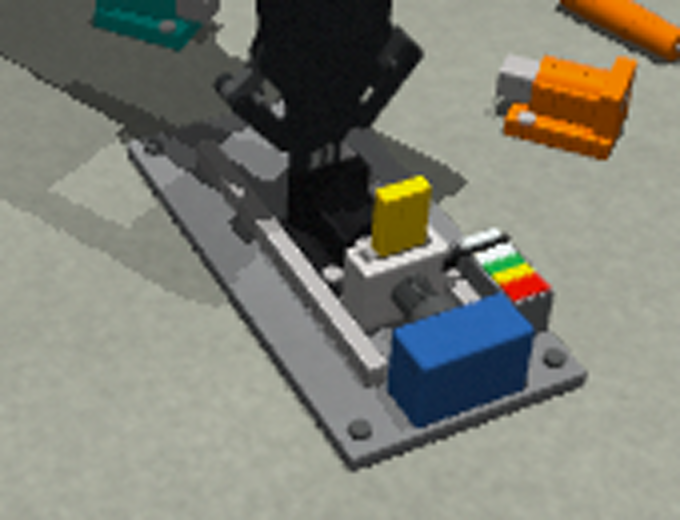

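move_arm(plan=[[[0, 0, 0], [0, 0, 0]], [[0, 0, 0], [0, 0, 0]], [[0, 0, 0], [0, 0, 0]]])

```text
t: 15.85
eef_pos: [0.5152, 0.1268, 0.0325]
ee_rot: [0.203, 0.979, 0.0, -0.002]
ft_force: [-9.1, 3.7, 7.3]
opening: -0.0005
grip_force: 4.9
```

move_arm(plan=[[[-0.0055, 0.0024, 0], [0, 0, 0]], [[-0.0055, 0.0024, 0], [0, 0, 0]], [[0, 0, -0.006], [0, 0, 0]], [[0, 0, -0.006], [0, 0, 0]], [[0, 0, 0], [0, 0, 0]], [[0, 0, 0], [0, 0, 0]]])

```text
t: 16.6
eef_pos: [0.5062, 0.1308, 0.0204]
ee_rot: [0.203, 0.979, -0.0, -0.0]
ft_force: [-0.5, -0.6, -0.3]
opening: 0.0001
grip_force: 0.0
```

move_arm(plan=[[[0.0028, -0.0012, 0], [0, 0, 0]], [[0.0028, -0.0012, 0], [0, 0, 0]], [[0.0018, -0.0008, 0], [0, 0, 0]], [[0.0018, -0.0008, 0], [0, 0, 0]], [[0.0018, -0.0008, 0], [0, 0, 0]], [[0, 0, 0], [0, 0, 0]], [[0, 0, 0], [0, 0, 0]]])

```text
t: 17.48
eef_pos: [0.5152, 0.1268, 0.0202]
ee_rot: [0.203, 0.979, -0.0, -0.002]
ft_force: [-7.2, 2.8, 5.0]
opening: -0.0002
grip_force: 3.7
```

move_arm(plan=[[[0.0018, -0.0008, 0], [0, 0, 0]], [[0.0018, -0.0008, 0], [0, 0, 0]], [[0.0018, -0.0008, 0], [0, 0, 0]], [[0, 0, 0], [0, 0, 0]], [[0, 0, 0], [0, 0, 0]]])

```text
t: 18.1
eef_pos: [0.5185, 0.1251, 0.0199]
ee_rot: [0.203, 0.979, -0.0, -0.004]
ft_force: [-12.8, 7.3, 11.4]
opening: 0.0
grip_force: 7.4
```

move_arm(plan=[[[-0.0055, 0.0024, 0], [0, 0, 0]], [[-0.0055, 0.0024, 0], [0, 0, 0]], [[-0.0055, 0.0024, 0], [0, 0, 0]], [[0, 0, 0.001], [-0.012, -0.027, 0]], [[0, 0, 0], [-0.012, -0.027, 0]], [[0, 0, 0], [0, 0, 0]], [[0, 0, 0], [0, 0, 0]]])

```text
t: 18.98
eef_pos: [0.5063, 0.1308, 0.0217]
ee_rot: [0.203, 0.978, -0.009, 0.043]
ft_force: [-0.3, 0.0, -0.4]
opening: 0.0003
grip_force: 0.0
```

move_arm(plan=[[[0.0037, -0.0016, 0], [0, 0, 0]], [[0.0028, -0.0012, 0], [0, 0, 0]], [[0.0018, -0.0008, 0], [0, 0, 0]], [[0.0018, -0.0008, 0], [0, 0, 0]], [[0.0018, -0.0008, 0], [0, 0, 0]], [[0, 0, 0], [0, 0, 0]], [[0, 0, 0], [0, 0, 0]]])

```text
t: 19.85
eef_pos: [0.5165, 0.1261, 0.0211]
ee_rot: [0.203, 0.978, -0.009, 0.042]
ft_force: [-3.9, 2.2, 4.0]
opening: 0.0
grip_force: 2.6
```

move_arm(plan=[[[0.0018, -0.0008, 0], [0, 0, 0]], [[0.0018, -0.0008, 0], [0, 0, 0]], [[0.0018, -0.0008, 0], [0, 0, 0]], [[0.0018, -0.0008, 0], [0, 0, 0]], [[0, 0, 0], [0, 0, 0]], [[0, 0, 0], [0, 0, 0]]])

```text
t: 20.6
eef_pos: [0.5203, 0.124, 0.0205]
ee_rot: [0.203, 0.978, -0.01, 0.038]
ft_force: [-16.0, 7.2, 13.2]
opening: 0.0003
grip_force: 8.7
```

```bash
python3 d.py e3
```

```text
[0.5203 0.124  0.0205] [-0.0846  0.0003] [ 0.2027  0.9785 -0.0096  0.0384] [-16.    7.2  13.2]
pocket 0.77 [8.6 2.4] 0.0231
gauge_yellow 0.64 [13.6  2.2] 0.023
bracket 0.85 [-111.5  201.3] -0.005
bracket 0.83 [-343.9    6.6] 0.0002
bracket 0.61 [-38.3   0.4] 0.0063
handle 243 [[5.6, -13.9, 59.1], [16.5, -1.6, 86.8], [18.6, 15.1, 104.4]]
brk top 178 [[-79.1, -22.6, 55.2], [-61.2, -0.7, 57.0], [-22.5, 21.5, 60.2]]
nose 10 [[-15.4, -8.9, 45.9], [-12.8, -5.4, 47.0], [-7.7, -0.7, 48.9]]
stop wall 131 [[2.4, -26.4, 57.2], [18.9, -3.0, 59.2], [55.0, 27.0, 61.7]]
```

View pics/e3.png

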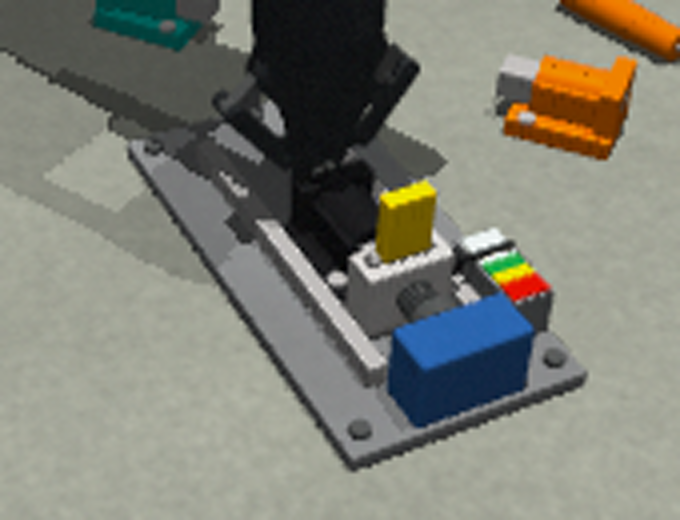

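move_arm(plan=[[[0, 0, 0.001], [0, 0, 0]], [[0, 0, 0.001], [0, 0, 0]], [[0.0018, -0.0008, 0.0], [0, 0, 0]], [[0.0018, -0.0008, 0.0], [0, 0, 0]], [[0, 0, 0], [0, 0, 0]], [[0, 0, 0], [0, 0, 0]]])

```text
t: 21.55
eef_pos: [0.524, 0.1217, 0.0209]
ee_rot: [0.203, 0.978, -0.01, 0.038]
ft_force: [-7.6, 3.6, -3.3]
opening: -0.0001
grip_force: 4.2
```

move_arm(plan=[[[0.0018, -0.0008, 0.0003], [0, 0, 0]], [[0.0018, -0.0008, 0.0003], [0, 0, 0]], [[0, 0, 0], [0, 0, 0]], [[0, 0, 0], [0, 0, 0]]])

```text
t: 22.05
eef_pos: [0.5266, 0.1203, 0.021]
ee_rot: [0.203, 0.978, -0.01, 0.038]
ft_force: [-8.6, 5.2, -3.5]
opening: 0.0
grip_force: 5.1
```

```bash
python3 d.py e4
```

```text
[0.5266 0.1203 0.021 ] [-0.0773 -0.0006] [ 0.2027  0.9785 -0.01    0.0375] [-8.6  5.2 -3.5]
pocket 0.7 [ 239.8 -241.8] -0.0022
pocket 0.64 [13.3  2.6] 0.0252
gauge_yellow 0.72 [20.7  1.9] 0.0229
bracket 0.87 [-340.7    7.7] -0.0006
bracket 0.73 [-30.6   1.7] 0.011
bracket 0.65 [-109.5  197.5] -0.0007
handle 240 [[14.7, -14.3, 63.8], [24.0, -2.1, 88.0], [26.4, 14.9, 104.9]]
brk top 171 [[-72.3, -22.2, 55.1], [-54.4, -1.8, 57.3], [-21.5, 21.1, 59.4]]
nose 8 [[-9.1, -9.3, 46.1], [-5.4, -4.5, 47.2], [-3.7, 0.6, 48.9]]
stop wall 134 [[8.7, -25.8, 57.2], [26.1, -3.3, 59.1], [56.1, 27.5, 61.3]]
```

View pics/e4.png

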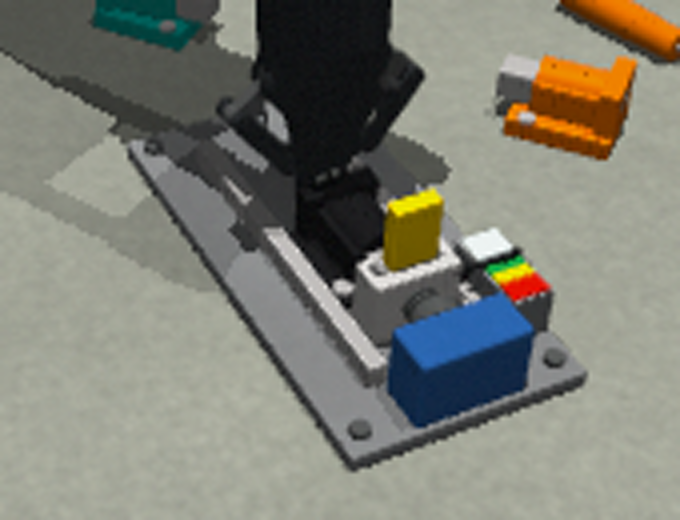

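move_arm(plan=[[[0.0018, -0.0008, 0.0003], [0, 0, 0]], [[0.0018, -0.0008, 0.0003], [0, 0, 0]], [[0, 0, 0], [0, 0, 0]], [[0, 0, 0], [0, 0, 0]], [[0, 0, 0], [0, 0, 0]]])

```text
t: 22.88
eef_pos: [0.5293, 0.1189, 0.0211]
ee_rot: [0.203, 0.979, -0.01, 0.037]
ft_force: [-10.5, 5.3, -4.2]
opening: -0.0
grip_force: 6.0
```

```bash
python3 d.py e5
```

```text
[0.5293 0.1189 0.0211] [-0.0744 -0.0008] [ 0.2027  0.9785 -0.0101  0.0366] [-10.5   5.3  -4.2]
pocket 0.9 [23.4  2.6] 0.0246
gauge_yellow 0.78 [21.1  2.7] 0.0197
bracket 0.95 [-29.    0.4] 0.0091
bracket 0.83 [-108.4  202.3] 0.0029
bracket 0.72 [-347.7    7.5] 0.0001
handle 243 [[17.1, -14.1, 62.9], [26.9, -1.9, 87.9], [29.4, 14.6, 104.2]]
brk top 163 [[-69.5, -24.0, 55.1], [-52.5, -1.6, 57.3], [-20.8, 21.4, 59.5]]
nose 7 [[-5.4, -9.5, 45.3], [-3.0, -8.2, 47.2], [-0.8, -2.5, 49.0]]
stop wall 140 [[12.7, -26.1, 57.1], [29.3, -2.3, 58.9], [56.3, 26.9, 62.4]]
```

View pics/e5.png

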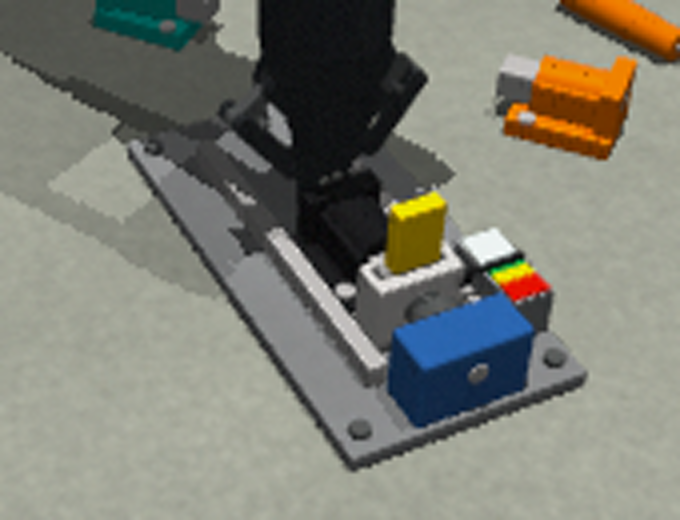

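The pointer now lies in the green band at about pixel (500, 262). The gauge is seated, with its handle top at z 0.104, and the stop has travelled about 19 mm. I'll hold briefly to check that it's steady.

move_arm(plan=[[[0, 0, 0], [0, 0, 0]], [[0, 0, 0], [0, 0, 0]], [[0, 0, 0], [0, 0, 0]], [[0, 0, 0], [0, 0, 0]], [[0, 0, 0], [0, 0, 0]], [[0, 0, 0], [0, 0, 0]]])

```text
t: 23.82
eef_pos: [0.5293, 0.1189, 0.0211]
ee_rot: [0.203, 0.979, -0.01, 0.037]
ft_force: [-9.2, 6.1, -5.0]
opening: 0.0001
grip_force: 6.0
```

```bash
python3 d.py e6 | grep -E "handle|stop|^\[" ; python3 -c "
from rig import *
print(finish_job())"
```

```text
[0.5293 0.1189 0.0211] [-0.0744 -0.0008] [ 0.2027  0.9785 -0.0101  0.0366] [-9.2  6.1 -5. ]
handle 244 [[17.2, -14.2, 59.4], [26.9, -1.3, 87.7], [29.3, 15.2, 103.9]]
stop wall 138 [[12.9, -25.9, 57.1], [29.7, -3.6, 59.1], [54.5, 26.9, 62.0]]
the job is handed in; nothing more can be done
None
```

The job is handed in at about 24 s: the yellow gauge is seated in the pocket and released, and the bracket is held against it with a steady push of about 11 N. The pointer is in the green, at about 19 mm of stop travel as measured from the camera, and was never driven near the red.

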